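# Feed the otolith mounts into the reading station's slot

### The arm

A 6-joint arm with a two-finger parallel gripper is mounted at the origin on the work surface. World frame = base frame: x ahead of the robot, y to its left, z up, the work surface at z = 0. Lengths are in m, angles in rad, forces in N, time in s.
With the tool pointing down it reaches from about 0.375 to 0.925 m from the base axis. Payload 5.7 kg.
Tool frame: the origin (TCP) lies midway between the tips of the shut fingers; the grasp point (between the pads) lies 19 mm behind it; x points along the fingers, y is the direction in which the jaws open and shut, and the axes are right-handed (so a half turn about x gives the same grasp; the last joint's range is limited). The gripper opens to 85 mm and grips with 20 to 120 N. Pads are 22 mm wide; open, the fingers measure 114 mm over their backs; the gripper's body (76 mm by 85 mm) begins 54 mm behind the grasp point. The pads swing forward as they close: fully open they stand 13 mm farther back than shut.
Start: joints at [-1.304, 0.359, 1.51, -0, 1.272, -0.115], TCP at [0.224, -0.557, 0.231] pointing down, gripper open.
Joint ranges: [-2.97, 2.97], [-1.01, 2.36], [0.21, 2.38], [-0.96, 4.11], [0.2, 2.71], [-2.98, 2.98]. Speed limits (rad/s): [2.39, 2.39, 3.14, 3.14, 3.14, 3.14].

### API

Orientations are given as a unit quaternion [x, y, z, w].
In Python, from rig import robot gives the robot as it stands.
- The arm moves only by the tool carry_out, never from a script. Its argument "targets" is one flat list of numbers, 6 for each row, row after row: the shift along the tool's x, y, z in m, then the turn, a rotation vector about the tool's x, y, z in degrees. A call has 1 to 10 rows; each row is the pose to reach, as a shift and turn from the pose commanded when the call began, along the tool's axes at that moment; what a row does not reach only later rows make up. A row lasts 1/12 s, in which the tool goes at most 41.7 mm and 7.16 degrees, less where a joint would pass 70% of its speed; a pose out of reach is approached as far as the arm can. A call with a gripper value outside its range is refused whole. "claw" is the opening, from -1 (shut) to 1 (fully open), so that 0 is half open, set as the call begins (left out, the last holds). The fingers move at their own pace and stop on an object; the grip force is fixed at half the most. Time passes only in rows, so rows that repeat a pose let the fingers close. It gives the time, the measured TCP pose, the force and the opening at its end, in the units of the state.
- robot.read_state(): the state, without advancing time (a new reading comes with each control period).
- robot.get_image(name): name is "side" or "top" or "wrist"; returns the picture (384x512x3 uint8, red, green, blue); there is no depth.
- robot.camera_model(name): a dict with "camera_matrix" (3x3 intrinsics, pixels), "pose" (4x4, takes a point from camera to world coordinates). Camera axes: x right, y down, z forward; pixel columns grow to the right and rows downward; lengths in m; the calibration is good to about 2 mm. A picture is of the moment at which its call begins: read the wrist's pose just before it. camera_model takes no time and is no camera call; for the wrist camera it gives the pose at the moment of the call.
- robot.close_job(): hands the job in, once; it reports no verdict.
The state is a dict: "t": time; "joint_positions": joint angles; "qd": joint speeds; "effort": joint torques, N m; "eef_pos": TCP position; "orientation": TCP orientation; "contact_force": force on the tool from outside, world axes, zero at the start; "wrist_torque": the same for the moment, N m; "opening": finger opening in m.
Only numpy, scipy, OpenCV 4.12 (cv2) and the standard library are available. Lean on these libraries where they do the work, as an engineer would, in place of code of your own. Each camera call takes 0.05 s, during which the arm holds its last target.

### The job

At the otolith reading station, push the three amber resin mounts across the white tray with the fingertips, one at a time, through the narrow gate into the feed slot, until all three lie flat in single file in the slot with the foremost one against the end stop under the camera. Only slide them, gently, never pinch or lift them, and leave the black mount and everything else where they are.

Things in the scene. Friction and masses are not known exactly. Their poses are not given: they have to be found in the camera images.
- station: Reading station, fixed to the bench: white tray with low aluminium walls, funnel, red-marked gate, feed slot, video microscope on a steel column. Origin on the bench (height 0) under the middle of the gate; +y runs down the slot from gate to stop, +x across it, z up. Tray and slot floor: one level surface 40 mm above the bench.
- tray (a point): Middle of the tray's floor, at station x 0, y -103 mm; axes as the station's. The inside spans x -114 to 114 and y -203 to 0 mm; 45 degree funnel walls lead from x = +-115 mm at y = -90 mm to x = +-22 mm at the gate. All tray walls and slot rails are 10 mm high, 6 mm thick, half a mount's height: fingertips 12 to 16 mm above the floor clear them and still push a mount.
- gate (a point): Middle of the gate, on the tray's floor, where the slot begins; axes as the station's. Gate and slot are 44 mm wide inside and the slot is 126 mm long: room for three 40 mm mounts in single file and 6 mm to spare. Each mount pushed in pushes along those ahead of it.
- stop (a point): Foot of the end stop's face (black block, 14 mm high), at the far end of the slot on its floor, 126 mm from the gate; axes as the station's. The foremost mount's centre is 20 mm before it when it is home.
- lens (a point): Middle of the microscope's underside, 188 mm above the bench, over the foremost place (20 mm before the stop). The microscope is round, 34 mm radius, and stands up to 0.4 m; its column is 129 mm farther along +y. The hand need not go under it.
- mount_a: An amber resin mount with a pale fish ear stone in its top: a disc 40 mm in diameter, 20 mm tall, about 30 g, lying flat and loose on the tray. Its origin is the centre of its underside. The three amber mounts are alike, and may go in any order.
- mount_b: An amber resin mount with a pale fish ear stone in its top: a disc 40 mm in diameter, 20 mm tall, about 30 g, lying flat and loose on the tray. Its origin is the centre of its underside. The three amber mounts are alike, and may go in any order.
- mount_c: An amber resin mount with a pale fish ear stone in its top: a disc 40 mm in diameter, 20 mm tall, about 30 g, lying flat and loose on the tray. Its origin is the centre of its underside. The three amber mounts are alike, and may go in any order.
- black_mount: A black mount with a small steel disc in its top, same size as the amber ones (40 mm diameter, 20 mm tall), also on the tray, in any of the four places; it stays where it lies. Its origin is the centre of its underside.
- dropper_bottle: Bystander: amber glass bottle with a black cap, 42 mm diameter, 85 mm tall, on the bench on the tray's +x side. Its origin is the centre of its underside.
- wash_bottle: Bystander: white wash bottle with red cap and spout, 68 mm diameter, 188 mm tall. Its origin is the centre of its underside.
- petri_dish: Bystander: closed petri dish, 91 mm diameter, 16 mm tall, on the bench on the robot's side of the slot. Its origin is the centre of its underside.
- forceps: Bystander: steel forceps lying on the bench, 135 mm long along x, 16 mm wide, 5 mm high. Its origin is the centre of its underside.
- sample_jar: Bystander: amber sample jar with white lid, 66 mm diameter, 66 mm tall. Its origin is the centre of its underside.
- marker: Bystander: white and blue marker pen lying on the bench, 140 mm long along x, 17 mm thick. Origin under its middle.
There are look-alikes about, which are no part of the job. What is shaped like the mount_b but blue or yellow is not meant.

How it is judged:
On the way, in this order (a step that is already met when the one before it is completed fails the run):
1. a first amber mount is through the gate, the other two still outside (((y of mount_a in the frame of gate between 0.01 and 0.112 m and x of mount_a in the frame of gate between -0.006 and 0.006 m and z of mount_a in the frame of gate between -0.004 and 0.004 m) or (y of mount_b in the frame of gate between 0.01 and 0.112 m and x of mount_b in the frame of gate between -0.006 and 0.006 m and z of mount_b in the frame of gate between -0.004 and 0.004 m) or (y of mount_c in the frame of gate between 0.01 and 0.112 m and x of mount_c in the frame of gate between -0.006 and 0.006 m and z of mount_c in the frame of gate between -0.004 and 0.004 m))), for 0.2 s.
2. then a second one is through the gate too, the third still outside ((((y of mount_a in the frame of gate between 0.01 and 0.112 m and x of mount_a in the frame of gate between -0.006 and 0.006 m and z of mount_a in the frame of gate between -0.004 and 0.004 m) and (y of mount_b in the frame of gate between 0.01 and 0.112 m and x of mount_b in the frame of gate between -0.006 and 0.006 m and z of mount_b in the frame of gate between -0.004 and 0.004 m)) or ((y of mount_a in the frame of gate between 0.01 and 0.112 m and x of mount_a in the frame of gate between -0.006 and 0.006 m and z of mount_a in the frame of gate between -0.004 and 0.004 m) and (y of mount_c in the frame of gate between 0.01 and 0.112 m and x of mount_c in the frame of gate between -0.006 and 0.006 m and z of mount_c in the frame of gate between -0.004 and 0.004 m)) or ((y of mount_b in the frame of gate between 0.01 and 0.112 m and x of mount_b in the frame of gate between -0.006 and 0.006 m and z of mount_b in the frame of gate between -0.004 and 0.004 m) and (y of mount_c in the frame of gate between 0.01 and 0.112 m and x of mount_c in the frame of gate between -0.006 and 0.006 m and z of mount_c in the frame of gate between -0.004 and 0.004 m)))), for 0.2 s.
3. then all three are in the slot (y of mount_a in the frame of gate between 0.01 and 0.112 m and x of mount_a in the frame of gate between -0.006 and 0.006 m and z of mount_a in the frame of gate between -0.004 and 0.004 m and y of mount_b in the frame of gate between 0.01 and 0.112 m and x of mount_b in the frame of gate between -0.006 and 0.006 m and z of mount_b in the frame of gate between -0.004 and 0.004 m and y of mount_c in the frame of gate between 0.01 and 0.112 m and x of mount_c in the frame of gate between -0.006 and 0.006 m and z of mount_c in the frame of gate between -0.004 and 0.004 m), for 0.2 s.
At the end, for the whole second after the job is handed in: All three amber mounts lie flat (within 0.1 rad) and at rest on the slot's floor in single file between gate and stop, the last one wholly past the gate (to 3 mm), the foremost within 4 mm of the end stop; the black mount is within 20 mm of where it was (y of mount_a in the frame of gate between 0.017 and 0.112 m and x of mount_a in the frame of gate between -0.006 and 0.006 m and z of mount_a in the frame of gate between -0.004 and 0.004 m and angle between each of mount_a, mount_b, mount_c's own z axis and vertical below 0.1 rad and linear speed of each of mount_a, mount_b, mount_c below 0.02 m/s and y of mount_b in the frame of gate between 0.017 and 0.112 m and x of mount_b in the frame of gate between -0.006 and 0.006 m and z of mount_b in the frame of gate between -0.004 and 0.004 m and y of mount_c in the frame of gate between 0.017 and 0.112 m and x of mount_c in the frame of gate between -0.006 and 0.006 m and z of mount_c in the frame of gate between -0.004 and 0.004 m and y of any of mount_a, mount_b, mount_c in the frame of gate above 0.102 m and distance of black_mount from where it was at the start of the episode below 0.02 m); the robot touches nothing.
It fails at once if a mount is lifted off the tray (by 8 mm or more) or tipped over (height (world z) of any of mount_a, mount_b, mount_c, black_mount above 0.048 m or angle between any of mount_a, mount_b, mount_c, black_mount's own z axis and vertical above 0.5 rad).
It fails at once if a mount is pinched or pressed hard (over 30 N from the fingers) (contact force between the fingers and mount_a above 30 N or contact force between the fingers and mount_b above 30 N or contact force between the fingers and mount_c above 30 N).
It fails at once if the black mount is pushed away (by more than 20 mm) (distance of black_mount from where it was at the start of the episode above 0.02 m).
It fails at once if another thing on the bench is knocked away (by more than 25 mm) (distance of any of dropper_bottle, wash_bottle, petri_dish, forceps, sample_jar, marker from where it was at the start of the episode above 0.025 m).
It also fails if it takes over 72 s, if anything falls off the work surface, if the arm or the gripper's body presses on something with over 40 N, if the wrist force passes 120 N, or if a joint passes its speed limit or range.

## Working session

There is one attempt and no reset: what is moved stays moved. The work goes in short steps, Python scripts to look and compute and a tool call to move; the robot and the scene stay as the last step left them, time stands still between calls to the robot, and variables do not carry over. Pictures are saved under pics/ and viewed, and the job is handed in when it is done.

Besides the shell and the picture viewer there is one more tool, called after "Request:" by a JSON object that holds its "method" and its "body". carry_out: Moves the arm, as the interface text tells. Its arguments: {"type":"object","properties":{"targets":{"type":"array","items":{"type":"number"}},"claw":{"type":"number"}},"required":["targets"]}

```bash
mkdir -p pics
python3 - <<'E'
from rig import robot
import cv2
s=robot.read_state();print(s)
for n in ["top","side"]:
    im=robot.get_image(n);cv2.imwrite(f"pics/{n}0.png",im[:,:,::-1])
    print(n,robot.camera_model(n))
E
```

```text
{'t': 0.0, 'joint_positions': array([-1.30406612e+00,  3.59513251e-01,  1.51145809e+00,  4.95777145e-06,
        1.27246415e+00, -1.15087573e-01]), 'qd': array([-0.00068563,  0.00032449, -0.00047076, -0.00051329,  0.0018396 ,
       -0.00181474]), 'effort': array([-8.36884356e-04, -5.27630174e+01, -2.78622723e+01, -2.29647176e-04,
        1.34074592e-02,  5.38374763e-06]), 'eef_pos': array([ 0.22338548, -0.55613121,  0.23043889]), 'orientation': array([-0.69421231, -0.1348237 ,  0.69430768, -0.13352411]), 'contact_force': array([ 0.13526921,  0.26692328, -0.72295615]), 'wrist_torque': array([-0.04939956, -0.00855656,  0.02088015]), 'opening': 0.08554812533433333}
top {'camera_matrix': array([[355.11216623,   0.        , 257.8279509 ],
       [  0.        , 355.11216623, 190.72152475],
       [  0.        ,   0.        ,   1.        ]]), 'pose': array([[-8.88981262e-04, -9.86749859e-01,  1.62246495e-01,
         4.34910383e-01],
       [-9.99972211e-01,  2.07809044e-03,  7.15946983e-03,
        -1.61594778e-02],
       [-7.40176874e-03, -1.62235622e-01, -9.86724286e-01,
         1.05020972e+00],
       [ 0.00000000e+00,  0.00000000e+00,  0.00000000e+00,
         1.00000000e+00]])}
side {'camera_matrix': array([[362.90505588,   0.        , 250.0092461 ],
       [  0.        , 362.90505588, 190.63418884],
       [  0.        ,   0.        ,   1.        ]]), 'pose': array([[ 0.91241446, -0.32029297,  0.25477884,  0.33694301],
       [-0.40892714, -0.68808098,  0.5994357 , -0.60742427],
       [-0.01668656, -0.65111978, -0.75879153,  0.90219825],
       [ 0.        ,  0.        ,  0.        ,  1.        ]])}
```

View pics/top0.png

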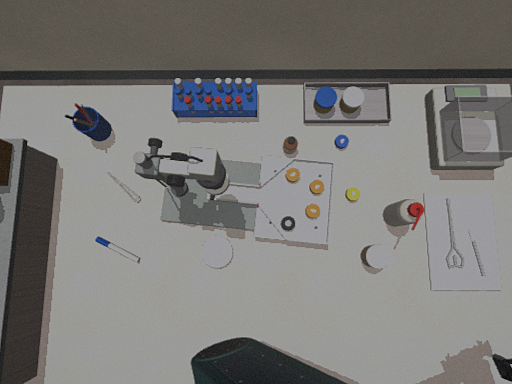

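View pics/side0.png

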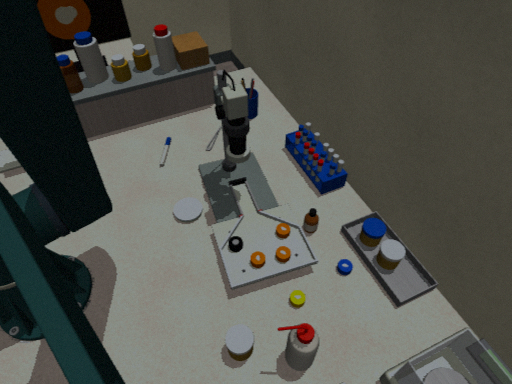

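```bash
cat > h.py <<'E'
import numpy as np, cv2
from rig import robot
def ray(n,uv,z,cm=None):
    cm=cm or robot.camera_model(n);K=cm["camera_matrix"];T=cm["pose"]
    d=T[:3,:3]@np.linalg.solve(K,[uv[0],uv[1],1.]);o=T[:3,3]
    return (o+d*(z-o[2])/d[2])
def proj(n,p,cm=None):
    cm=cm or robot.camera_model(n);K=cm["camera_matrix"];T=cm["pose"]
    q=K@(T[:3,:3].T@(np.array(p)-T[:3,3]));return q[:2]/q[2]
E
python3 - <<'E'
from h import *
im=cv2.imread("pics/top0.png")
c=im[140:250,150:370];cv2.imwrite("pics/crop0.png",cv2.resize(c,None,fx=3.6,fy=3.6,interpolation=cv2.INTER_CUBIC))
hsv=cv2.cvtColor(im,cv2.COLOR_BGR2HSV)
for nm,lo,hi in [("amber",(8,150,120),(22,255,255)),("yellow",(24,150,100),(35,255,255)),("black",(0,0,0),(180,255,45)),("red",(0,120,80),(6,255,255)),("red2",(170,120,80),(180,255,255))]:
    m=cv2.inRange(hsv,lo,hi);m[:,:150]=0;m[:,370:]=0;m[:140]=0;m[250:]=0
    n,l,st,ce=cv2.connectedComponentsWithStats(m)
    for i in range(1,n):
        if st[i,4]>=2:
            x,y,w,h,a=st[i];uv=(x+w/2-.5,y+h/2-.5)
            print(nm,ce[i].round(1),st[i],ray("top",uv,.06).round(4),ray("top",uv,.05).round(4))
E
```

```text
amber [292.3 174.6] [286 169  13  12 100] [ 0.6443 -0.1062  0.06  ] [ 0.6464 -0.1072  0.05  ]
amber [316.7 186.4] [310 181  14  12  99] [ 0.6095 -0.1749  0.06  ] [ 0.6112 -0.1765  0.05  ]
amber [312.2 210.9] [306 205  14  13 109] [ 0.5399 -0.1618  0.06  ] [ 0.541  -0.1633  0.05  ]
yellow [352.5 193.9] [346 188  14  13  97] [ 0.5878 -0.2756  0.06  ] [ 0.5894 -0.2782  0.05  ]
black [150.5 140.5] [150 140   2   2   2] [0.746  0.3021 0.06  ] [0.7491 0.3054 0.05  ]
black [157.1 143.7] [150 140  12   9  39] [0.7354 0.2871 0.06  ] [0.7385 0.2902 0.05  ]
black [167.  156.2] [150 153  28   7  57] [0.6996 0.2624 0.06  ] [0.7022 0.2652 0.05  ]
black [186.6 157.8] [177 154  25   8  56] [0.6949 0.1888 0.06  ] [0.6975 0.1908 0.05  ]
black [175.9 181. ] [166 175  19  12 129] [0.6277 0.2266 0.06  ] [0.6296 0.2291 0.05  ]
black [176.5 175.5] [176 175   2   2   2] [0.6422 0.2229 0.06  ] [0.6443 0.2253 0.05  ]
black [217.7 184.5] [208 175  17  14  46] [0.6245 0.1098 0.06  ] [0.6264 0.1111 0.05  ]
black [151.5 178. ] [150 178   4   1   4] [0.6351 0.2939 0.06  ] [0.6371 0.2971 0.05  ]
black [161.  182.7]
[... 182 characters left out ...]
185   5   3   6] [0.6116 0.1436 0.06  ] [0.6134 0.1453 0.05  ]
black [184.9 191.7] [181 187   7   9  14] [0.5974 0.2    0.06  ] [0.599  0.2021 0.05  ]
black [213.5 196.5] [213 196   2   2   2] [0.5815 0.1161 0.06  ] [0.583  0.1174 0.05  ]
black [211.5 199. ] [211 199   2   1   2] [0.5744 0.1216 0.06  ] [0.5758 0.123  0.05  ]
black [284.  220.5] [284 220   1   2   2] [ 0.5135 -0.0818  0.06  ] [ 0.5143 -0.0825  0.05  ]
black [293.7 222.3] [293 222   2   2   3] [ 0.5079 -0.1082  0.06  ] [ 0.5086 -0.1091  0.05  ]
black [285.  228.7] [284 228   3   2   3] [ 0.4913 -0.0843  0.06  ] [ 0.4919 -0.085   0.05  ]
red [257.2 205.2] [257 204   2   3   4] [ 0.5571 -0.008   0.06  ] [ 0.5583 -0.0079  0.05  ]
```

View pics/crop0.png

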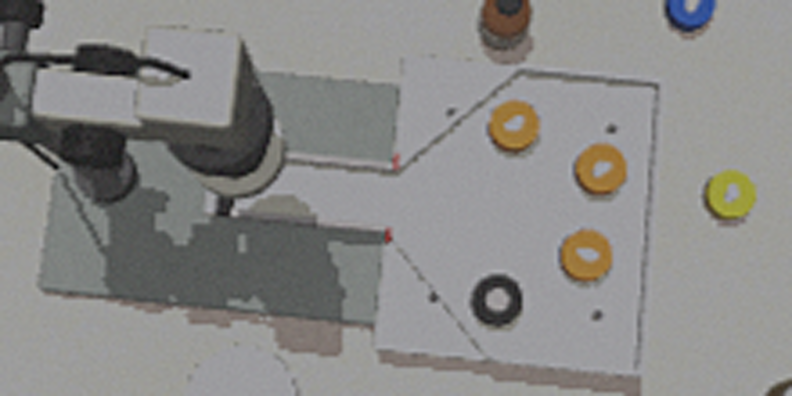

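Candidates: amber discs on the tray at (292,175), (317,187) and (312,211). The black one at (288,223) stays put. The yellow (352,194) and blue (342,141) rings on the bench are look-alikes. The crop confirms three amber discs on the tray. Next I'll work out the station frame.

```bash
cat >> h.py <<'E'
from scipy.spatial.transform import Rotation as Ro
def mv(pos,yawdir,rows=None,s=None):
    """shift/turn in tool axes to reach tcp world pos, tool down, tool y axis along horizontal yawdir (sign chosen nearest)"""
    s=s or robot.read_state();R=Ro.from_quat(s["orientation"]).as_matrix();p=np.array(s["eef_pos"])
    y=np.array([yawdir[0],yawdir[1],0.]);y/=np.linalg.norm(y)
    if y@R[:,1]<0:y=-y
    x=np.array([0,0,-1.]);T=np.c_[x,y,np.cross(x,y)]
    sh=R.T@(np.array(pos)-p);rv=Ro.from_matrix(R.T@T).as_rotvec(degrees=True)
    print("shift mm",(sh*1e3).round(1),"turn",rv.round(2));return sh,rv
E
python3 - <<'E'
from h import *
s=robot.read_state();print(Ro.from_quat(s["orientation"]).as_matrix().round(3))
c=lambda x,y:(150+(x+.5)/3.6-.5,140+(y+.5)/3.6-.5)
for n,p,z in [("red+",(396,162),.05),("red-",(388,236),.05),("trayTR",(657,85),.05),("trayBR",(638,374),.045),("funnelT",(520,72),.05),("funnelB",(490,357),.045),("gateT",(399,172),.045),("rail",(287,160),.05),("petri",(240,390),.016)]:
    print(n,ray("top",c(*p),z)[:2].round(4))
E
```

```text
[[-0.     0.373 -0.928]
 [ 0.002 -0.928 -0.373]
 [-1.    -0.002 -0.   ]]
red+ [ 0.617  -0.0141]
red- [ 0.5578 -0.0077]
trayTR [ 0.6793 -0.2235]
trayBR [ 0.4501 -0.2018]
funnelT [ 0.6903 -0.1139]
funnelB [ 0.4634 -0.0871]
gateT [ 0.6098 -0.0165]
rail [0.6188 0.0726]
petri [0.4383 0.111 ]
```

Run:
```python
from h import *
print(mv((.58,-.15,.25),(.995,-.098)))
```

```text
shift mm [ -19.  -244.1 -482.3] turn [-6.25e+01 -6.00e-02  8.00e-02]
(array([-0.0189953 , -0.2441221 , -0.48230271]), array([-6.24992065e+01, -6.04468523e-02,  8.14243352e-02]))
```

Request:
{"method": "carry_out", "body": {"targets": [-0.019,-0.02,-0.04,-7,0,0,-0.019,-0.04,-0.08,-14,0,0,-0.019,-0.06,-0.12,-20,0,0,-0.019,-0.08,-0.155,-27,0,0,-0.019,-0.1,-0.19,-34,0,0,-0.019,-0.118,-0.23,-40,0,0,-0.019,-0.135,-0.265,-47,0,0,-0.019,-0.153,-0.302,-53,0,0,-0.019,-0.172,-0.34,-58,0,0,-0.019,-0.19,-0.377,-62.5,0,0], "claw": -0.35}}

```text
t: 0.93
eef_pos: [0.4974, -0.2447, 0.2501]
orientation: [-0.523, -0.476, 0.523, -0.476]
contact_force: [1.0, -1.2, 0.3]
opening: 0.0279
```

Run:
```python
from h import *
print(mv((.58,-.15,.25),(.995,-.098)))
```

```text
shift mm [ 1.00e-01  7.34e+01 -1.02e+02] turn [ 0.25 -0.02  0.03]
(array([ 5.85738044e-05,  7.34199471e-02, -1.02015759e-01]), array([ 0.25387495, -0.01629076,  0.03137898]))
```

Request:
{"method": "carry_out", "body": {"targets": [0,0.025,-0.034,0,0,0,0,0.05,-0.068,0,0,0,0,0.073,-0.1,0,0,0,0,0.073,-0.1,0,0,0,0,0.073,-0.1,0,0,0]}}

```text
t: 1.35
eef_pos: [0.5799, -0.1523, 0.2497]
orientation: [-0.523, -0.476, 0.523, -0.476]
contact_force: [-0.4, -0.5, 0.3]
opening: 0.0276
```

Run:
```python
from h import *
print(robot.read_state()["eef_pos"],robot.read_state()["opening"])
cm=robot.camera_model("wrist");im=robot.get_image("wrist")[:,:,::-1]
cv2.imwrite("pics/w1.png",im);print(cm)
import pickle;pickle.dump(cm,open("w1.pkl","wb"))
```

```text
[ 0.57988828 -0.15226897  0.24966582] 0.027632905956035615
{'camera_matrix': array([[329.1006476 ,   0.        , 256.97964971],
       [  0.        , 329.1006476 , 187.38374983],
       [  0.        ,   0.        ,   1.        ]]), 'pose': array([[ 0.99552415, -0.08891758, -0.0320209 ,  0.58839556],
       [-0.09449681, -0.94163918, -0.32308823, -0.06915202],
       [-0.00142391,  0.324668  , -0.94582697,  0.39280773],
       [ 0.        ,  0.        ,  0.        ,  1.        ]])}
```

View pics/w1.png

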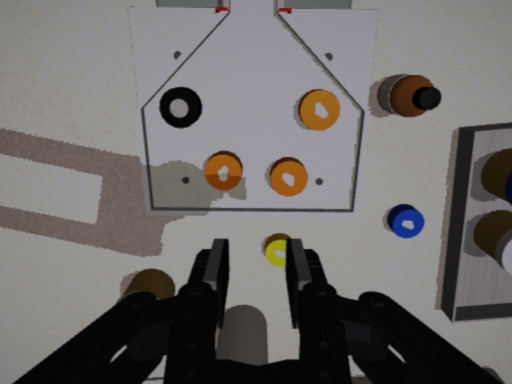

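```bash
cat >> h.py <<'E'
def blobs(n,im,cm,z=.06,ranges=(("amber",(8,140,60),(22,255,255)),("red",(0,150,80),(5,255,255)),("black",(0,0,0),(180,255,50)))):
    hsv=cv2.cvtColor(im,cv2.COLOR_BGR2HSV);out=[]
    for nm,lo,hi in ranges:
        m=cv2.inRange(hsv,lo,hi)
        cs,_=cv2.findContours(m,cv2.RETR_EXTERNAL,cv2.CHAIN_APPROX_NONE)
        for c in cs:
            if cv2.contourArea(c)>(15 if nm=="red" else 60):
                h=cv2.convexHull(c);M=cv2.moments(h);uv=(M["m10"]/M["m00"],M["m01"]/M["m00"])
                w=np.array([ray(n,q[0],z,cm) for q in h]);d=np.ptp(w,0)[:2]
                out.append((nm,uv,ray(n,uv,.05 if nm=="red" else z,cm)[:2],d))
    return out
E
python3 - <<'E'
from h import *
import pickle;cm=pickle.load(open("w1.pkl","rb"));im=cv2.imread("pics/w1.png")
for b in blobs("wrist",im,cm):
    if b[1][1]<260:print(b[0],np.round(b[1],1),b[2].round(4),b[3].round(4))
g=ray("wrist",(229.5,10),.05,cm);g2=ray("wrist",(277.5,10),.05,cm);print("gate",g,g2,(g+g2)/2)
for p in [(150,210),(353,211),(143,108),(363,108)]:print(p,ray("wrist",p,.05,cm)[:2].round(4))
E
python3 -c "
import cv2;im=cv2.imread('pics/w1.png')[0:220,120:400];cv2.imwrite('pics/w1c.png',cv2.resize(im,None,fx=2.7,fy=2.7,interpolation=2))"
```

```text
amber [288.2 177.1] [ 0.6111 -0.1745] [0.0382 0.0412]
amber [223.2 170.4] [ 0.5436 -0.1607] [0.0393 0.0417]
amber [319.  109.5] [ 0.6459 -0.1075] [0.0396 0.0387]
amber [413.4  94.9] [ 0.7378 -0.1023] [0.0342 0.0374]
red [284.9   9.3] [ 0.6191 -0.0146] [0.01   0.0033]
red [220.5   8.5] [ 0.5597 -0.0083] [0.01   0.0027]
black [493.9 234.1] [ 0.8366 -0.263 ] [0.0431 0.0699]
black [397.2 214.2] [ 0.7276 -0.2284] [0.0256 0.027 ]
black [498.4 175.1] [ 0.8319 -0.1931] [0.0368 0.0622]
black [470.1 200.7] [ 0.8055 -0.2198] [0.0517 0.2399]
black [425.9  97.9] [ 0.7502 -0.1063] [0.0275 0.0219]
black [180.3 106.8] [ 0.5097 -0.092 ] [0.0411 0.0385]
black [383.7  98. ] [ 0.7092 -0.1025] [0.0133 0.0283]
black [398.7  96.5] [ 0.7237 -0.1025] [0.0164 0.0362]
gate [ 0.56783381 -0.0103174   0.05      ] [ 0.61224386 -0.01454341  0.05      ] [ 0.59003883 -0.0124304   0.05      ]
(150, 210) [ 0.454  -0.2018]
(353, 211) [ 0.682  -0.2245]
(143, 108) [ 0.4694 -0.0903]
(363, 108) [ 0.6922 -0.1114]
```

View pics/w1c.png

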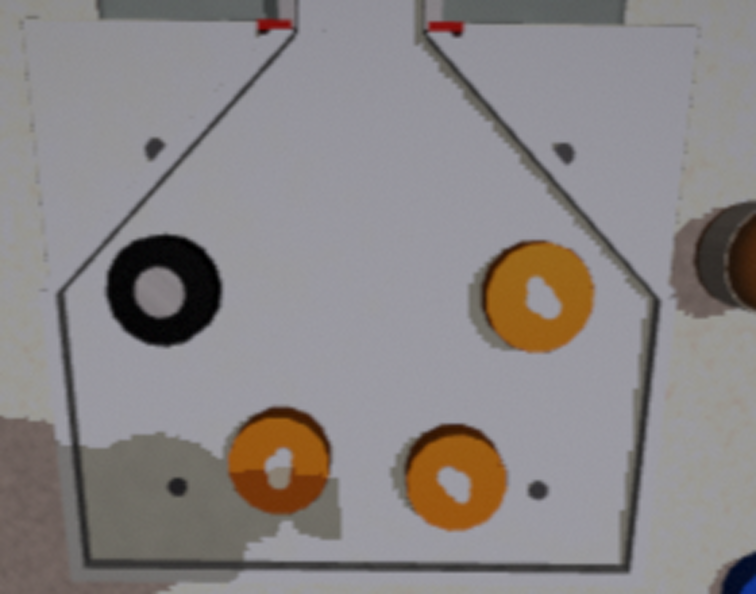

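```bash
cat >> h.py <<'E'
G=np.array([.5890,-.0115]);X=np.array([.9952,-.0976]);Y=np.array([.0976,.9952])
def st(x,y):return G+x*X+y*Y
def ts(w):
    d=np.array(w)[:2]-G;return np.array([d@X,d@Y])
def go(x,y,z,ang):
    """tcp in station coords, ang deg = ccw rotation of push direction from +y"""
    a=np.radians(ang);j=np.cos(a)*X+np.sin(a)*Y
    return mv((*st(x,y),z),j)
E
python3 - <<'E'
from h import *
go(.093,-.1175,.12,45);go(.093,-.1175,.054,45)
E
```

```text
shift mm [129.5  89.5 -24.7] turn [-4.49e+01 -3.00e-02  8.00e-02]
shift mm [195.5  89.6 -24.7] turn [-4.49e+01 -3.00e-02  8.00e-02]
```

Request:
{"method": "carry_out", "body": {"targets": [0.02,0.015,-0.004,-7,0,0,0.04,0.03,-0.008,-14,0,0,0.06,0.045,-0.012,-21,0,0,0.08,0.06,-0.016,-28,0,0,0.1,0.075,-0.02,-35,0,0,0.13,0.0895,-0.0247,-42,0,0,0.16,0.0895,-0.0247,-45,0,0,0.185,0.0895,-0.0247,-45,0,0,0.195,0.0895,-0.0247,-45,0,0,0.195,0.0895,-0.0247,-45,0,0]}}

```text
t: 2.23
eef_pos: [0.6672, -0.1392, 0.0522]
orientation: [0.303, 0.641, -0.303, 0.637]
contact_force: [-0.2, -1.0, 0.0]
opening: 0.0279
```

Run:
```python
from h import *
s=robot.read_state();print(s["eef_pos"],ts(s["eef_pos"]),s["contact_force"])
cm=robot.camera_model("wrist");im=robot.get_image("wrist")[:,:,::-1]
cv2.imwrite("pics/w2.png",im)
for b in blobs("wrist",im,cm):
    if b[0]!="black":print(b[0],np.round(b[1],1),ts(b[2]).round(4),b[3].round(4))
im=robot.get_image("side")[:,:,::-1]
cv2.imwrite("pics/s2.png",cv2.resize(im[180:300,180:340],None,fx=4,fy=4,interpolation=2))
go(.093,-.1175,.053,45);go(-.001,-.0235,.053,45)
```

```text
[ 0.66718963 -0.13919368  0.05219303] [ 0.09027723 -0.11944944] [-0.18460279 -1.00768658  0.01616458]
amber [ 51.  302.8] [ 0.0348 -0.2081] [0.0268 0.0201]
amber [415.4 280. ] [ 0.1514 -0.0729] [0.038  0.0312]
amber [117.  240.6] [ 0.037  -0.1573] [0.0389 0.0486]
amber [264.7 181.9] [ 0.0651 -0.0891] [0.0403 0.0405]
amber [ 15.1 137.1] [-0.0222 -0.1486] [0.0234 0.0346]
shift mm [ 3.   1.1 -1.8] turn [-0.11  0.01 -0.01]
shift mm [   3.     0.8 -134.7] turn [-0.11  0.01 -0.01]
```

View pics/w2.png

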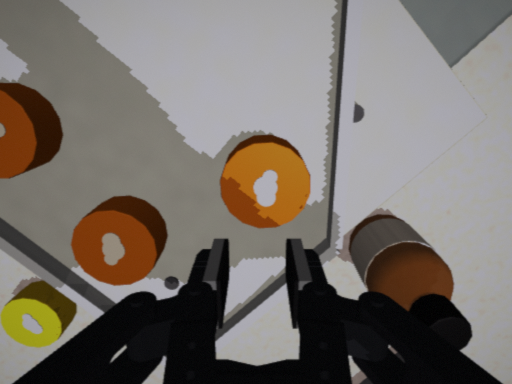

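View pics/s2.png

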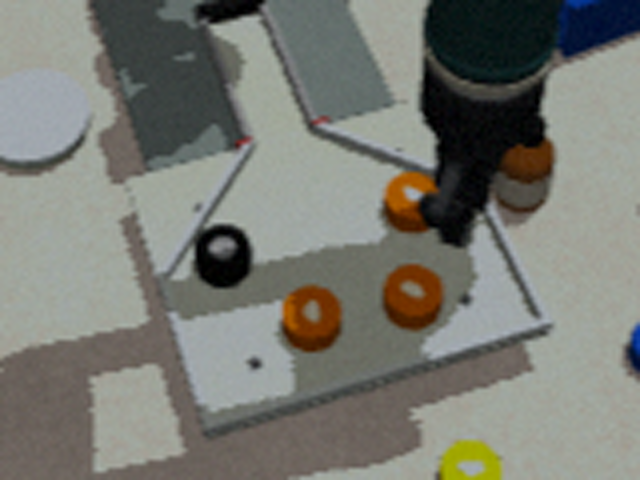

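Run:
```python
from h import *
for i in range(3):
    s=robot.read_state();print(s["eef_pos"],ts(s["eef_pos"]),s["contact_force"]);robot.get_image("wrist")
go(.093,-.1175,.053,45);go(0.0,-.052,.053,45)
```

```text
[ 0.67036139 -0.13958961  0.05603761] [ 0.0934724  -0.11953391] [ 0.00088281 -0.78374667  0.04617056]
[ 0.67126099 -0.13964094  0.05701532] [ 0.09437269 -0.11949719] [0.05869409 0.72088248 0.56203222]
[ 0.67174572 -0.13953033  0.05748643] [ 0.0948443 -0.1193398] [-0.18900264 -0.59804899 -0.47851768]
shift mm [ 4.6 -0.2 -2.5] turn [-0.06  0.17 -0.12]
shift mm [   4.2  -19.8 -114.6] turn [-0.06  0.17 -0.12]
```

Request:
{"method": "carry_out", "body": {"targets": [0.004,0,-0.004,0,0,0,0.004,0,-0.014,0,0,0,0.004,0,-0.026,0,0,0,0.004,0,-0.038,0,0,0,0.004,0,-0.051,0,0,0,0.004,0,-0.065,0,0,0,0.004,0,-0.079,0,0,0,0.004,0,-0.092,0,0,0,0.004,0,-0.102,0,0,0,0.004,0,-0.108,0,0,0]}}

```text
t: 3.32
eef_pos: [0.6006, -0.0535, 0.0513]
orientation: [0.302, 0.64, -0.302, 0.639]
contact_force: [0.6, -0.3, 0.9]
opening: 0.0278
```

Run:
```python
from h import *
robot.get_image("top")
s=robot.read_state();print(s["eef_pos"],ts(s["eef_pos"]),s["contact_force"])
cm=robot.camera_model("wrist");im=robot.get_image("wrist")[:,:,::-1]
cv2.imwrite("pics/w3.png",im)
for b in blobs("wrist",im,cm):
    if b[0]!="black":print(b[0],np.round(b[1],1),ts(b[2]).round(4),b[3].round(4))
```

```text
[ 0.60003777 -0.05308721  0.05121929] [ 0.0150437 -0.0403103] [-0.75949215  0.67932532 -0.62200261]
amber [ 31.2 338.3] [-0.035  -0.1535] [0.0312 0.041 ]
amber [257.1 207.5] [-0.0044 -0.0205] [0.041  0.0419]
red [338.7 219.4] [ 0.0305 -0.0001] [0.0106 0.0029]
red [250.7 130.6] [-0.0292  0.0003] [0.011  0.0036]
```

View pics/w3.png

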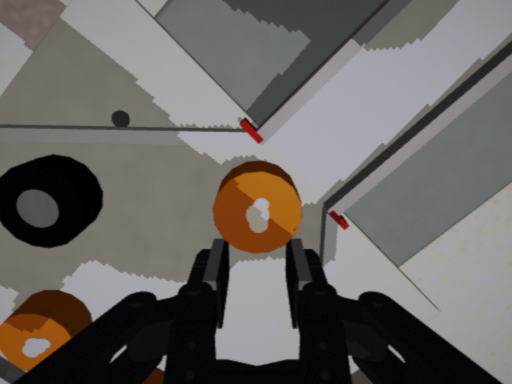

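Run:
```python
from h import *
go(0,-.055,.053,0);go(0,.003,.053,0)
s=robot.read_state();print(s["eef_pos"],s["joint_positions"])
```

```text
shift mm [ -1.7 -21.2  -1.4] turn [45.04 -0.05  0.05]
shift mm [ -1.7  19.8 -42.4] turn [45.04 -0.05  0.05]
[ 0.60090149 -0.05382861  0.05126347] [-2.03952928e-01  5.69565926e-01  1.67108705e+00  3.24145524e-04
  9.02114709e-01 -8.92417918e-01]
```

Request:
{"method": "carry_out", "body": {"targets": [-0.002,0,0.01,0,0,0,-0.002,-0.004,0.012,7,0,0,-0.002,-0.008,0.011,14,0,0,-0.002,-0.012,0.009,21,0,0,-0.002,-0.016,0.006,28,0,0,-0.002,-0.019,0.002,35,0,0,-0.002,-0.021,-0.001,42,0,0,-0.002,-0.021,-0.001,45,0,0,-0.002,-0.021,-0.001,45,0,0]}}

```text
t: 4.17
eef_pos: [0.5861, -0.0688, 0.0534]
orientation: [0.525, 0.474, -0.524, 0.474]
contact_force: [-0.1, -0.2, -0.0]
opening: 0.0278
```

```bash
cat >> h.py <<'E'
def look(tag):
    s=robot.read_state();print(s["t"],"z",s["eef_pos"][2].round(4),"st",ts(s["eef_pos"]).round(4),"F",s["contact_force"].round(1))
    cm=robot.camera_model("wrist");im=robot.get_image("wrist")[:,:,::-1]
    cv2.imwrite(f"pics/{tag}.png",im)
    for b in blobs("wrist",im,cm):
        t=ts(b[2])
        if abs(t[0])<.12 and -.21<t[1]<.13 and min(b[3])>.002 and (b[0]!="black" or .03<min(b[3])<.05) :print(b[0],np.round(b[1],1),t.round(4),b[3].round(4))
E
python3 - <<'E'
from h import *
look("w4")
go(0,.003,.053,0)
E
```

```text
4.1667 z 0.0534 st [ 0.0027 -0.0573] F [-0.1 -0.2 -0. ]
amber [244.7 186.8] [-0.0022 -0.0203] [0.0389 0.0423]
red [317.3 136.5] [ 0.0303 -0.0001] [0.0109 0.0031]
red [184.6 136.1] [-0.029   0.0003] [0.0106 0.0035]
shift mm [  0.4  -2.8 -60.2] turn [ 0.01  0.01 -0.05]
```

View pics/w4.png

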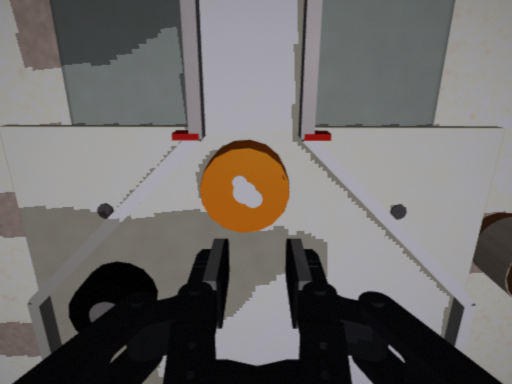

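Request:
{"method": "carry_out", "body": {"targets": [0,-0.0025,-0.003,0,0,0,0,-0.0025,-0.008,0,0,0,0,-0.0025,-0.014,0,0,0,0,-0.0025,-0.02,0,0,0,0,-0.0025,-0.027,0,0,0,0,-0.0025,-0.034,0,0,0,0,-0.0025,-0.041,0,0,0,0,-0.0025,-0.048,0,0,0,0,-0.0025,-0.055,0,0,0,0,-0.0025,-0.06,0,0,0]}}

```text
t: 5.05
eef_pos: [0.5886, -0.0065, 0.0533]
orientation: [0.524, 0.475, -0.524, 0.475]
contact_force: [-0.1, -0.1, -0.3]
opening: 0.0279
```

Run:
```python
from h import *
robot.get_image("top")
look("w5")
go(0,-.1,.15,0)
```

```text
5.1 z 0.0533 st [-0.0009  0.0055] F [ 0.   1.4 -0. ]
amber [256.9 205.5] [-0.0006  0.0337] [0.0392 0.0437]
red [324.8 260.5] [ 0.034  -0.0006] [0.0034 0.0026]
shift mm [-96.7   0.8 104.8] turn [ 0.04 -0.01  0.  ]
```

View pics/w5.png

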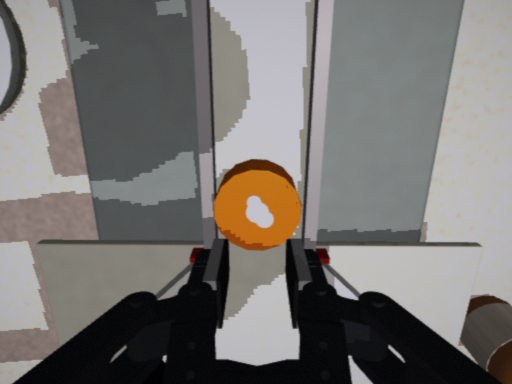

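Run:
```python
from h import *
go(0.0,-.02,.1,0);go(.049,-.198,.1,15.6);go(.049,-.198,.053,15.6)
```

```text
shift mm [-46.7   0.9  24.9] turn [ 0.04 -0.01  0.  ]
shift mm [-46.7  49.8 202.9] turn [-1.556e+01 -1.000e-02 -0.000e+00]
shift mm [  0.3  49.8 202.9] turn [-1.556e+01 -1.000e-02 -0.000e+00]
```

Request:
{"method": "carry_out", "body": {"targets": [0,0,0.01,0,0,0,-0.02,0,0.025,0,0,0,-0.046,0.005,0.055,-2,0,0,-0.046,0.015,0.09,-6,0,0,-0.046,0.028,0.125,-11,0,0,-0.046,0.04,0.16,-15.6,0,0,-0.046,0.0498,0.19,-15.6,0,0,-0.046,0.0498,0.203,-15.6,0,0,-0.025,0.0498,0.203,-15.6,0,0,-0.008,0.0498,0.203,-15.6,0,0]}}

```text
t: 5.98
eef_pos: [0.6182, -0.217, 0.0614]
orientation: [0.456, 0.54, -0.455, 0.542]
contact_force: [-0.2, 0.2, -0.2]
opening: 0.0278
```

Request:
{"method": "carry_out", "body": {"targets": [0.008,0,0,0,0,0,0.008,0,0,0,0,0]}}

```text
t: 6.15
eef_pos: [0.6158, -0.214, 0.051]
orientation: [0.454, 0.543, -0.455, 0.54]
contact_force: [0.7, 0.3, -0.6]
opening: 0.0276
```

Run:
```python
from h import *
robot.get_image("top");robot.get_image("top")
look("w6")
go(.049,-.198,.053,15.6)
```

```text
6.25 z 0.0533 st [ 0.0485 -0.1991] F [-0.2  0.7  0. ]
amber [257.5 179.3] [ 0.0382 -0.1601] [0.039  0.0417]
amber [102.4 120.6] [-0.0298 -0.1528] [0.0422 0.0404]
shift mm [ 1.   0.2 -1.1] turn [-0.01  0.02 -0.03]
```

View pics/w6.png

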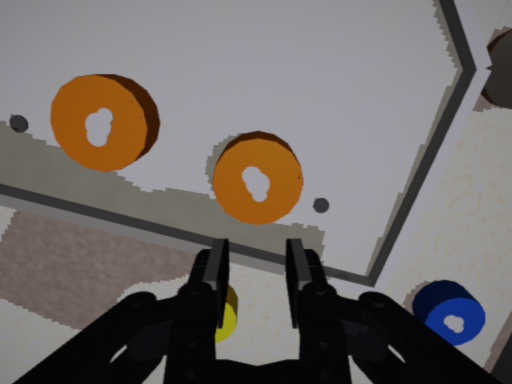

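Request:
{"method": "carry_out", "body": {"targets": [0,0,-0.005,0,0,0,0,0,-0.013,0,0,0,0,0,-0.024,0,0,0,0,0,-0.037,0,0,0,0,0,-0.051,0,0,0,0,0,-0.065,0,0,0,0,0,-0.079,0,0,0,0,0,-0.093,0,0,0,0,0,-0.105,0,0,0,0,0,-0.112,0,0,0]}}

```text
t: 7.13
eef_pos: [0.5981, -0.102, 0.0532]
orientation: [0.454, 0.542, -0.454, 0.542]
contact_force: [-1.0, -0.5, 0.5]
opening: 0.0275
```

Run:
```python
from h import *
look("w7")
go(.0075,-.054,.053,15.6);go(0.,-.054,.053,0)
```

```text
7.1333 z 0.0532 st [ 0.0179 -0.0892] F [-1.  -0.5  0.5]
amber [257.6 207.9] [ 0.0113 -0.0631] [0.0391 0.0437]
amber [295.3  10.3] [0.0034 0.0167] [0.0314 0.0114]
red [341.4  76.9] [ 0.0303 -0.0001] [0.0108 0.0035]
red [204.   34.4] [-0.029   0.0003] [0.0109 0.0033]
black [ 70.6 204.8] [-0.0695 -0.0842] [0.0462 0.0458]
shift mm [  0.2  -0.4 -36. ] turn [ 0.06 -0.08  0.06]
shift mm [  0.2  -7.6 -38. ] turn [15.66 -0.07  0.07]
```

View pics/w7.png

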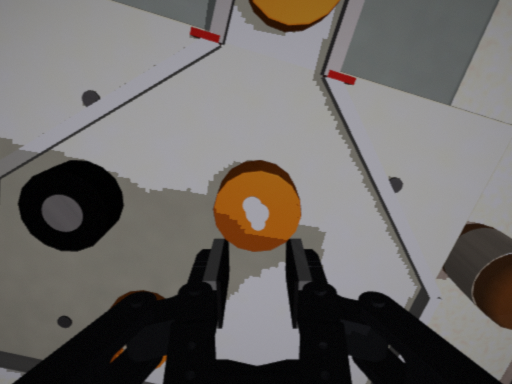

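Request:
{"method": "carry_out", "body": {"targets": [0,-0.0005,-0.007,2,0,0,0,-0.002,-0.015,5,0,0,0,-0.004,-0.023,9,0,0,0,-0.006,-0.031,13,0,0,0,-0.0076,-0.038,15.6,0,0,0,-0.0055,-0.0455,15.6,0,0,0,-0.0034,-0.053,15.6,0,0,0,-0.0013,-0.0605,15.6,0,0,0,0.0008,-0.068,15.6,0,0,0,0.002,-0.0725,15.6,0,0]}}

```text
t: 8.02
eef_pos: [0.5885, -0.0314, 0.0533]
orientation: [0.524, 0.475, -0.524, 0.475]
contact_force: [0.0, 0.5, -0.1]
opening: 0.028
```

Run:
```python
from h import *
look("w8")
go(0.,-.001,.053,0)
```

```text
8.0167 z 0.0533 st [ 0.0014 -0.0199] F [ 0.   0.5 -0.1]
amber [253.1 160.6] [0.0002 0.0289] [0.0403 0.0791]
red [315.8 214.3] [ 0.0303 -0.0004] [0.0104 0.0033]
red [193.2 213.5] [-0.0289  0.    ] [0.0106 0.0034]
shift mm [  0.3  -1.3 -18.3] turn [ 0.05 -0.03 -0.  ]
```

View pics/w8.png

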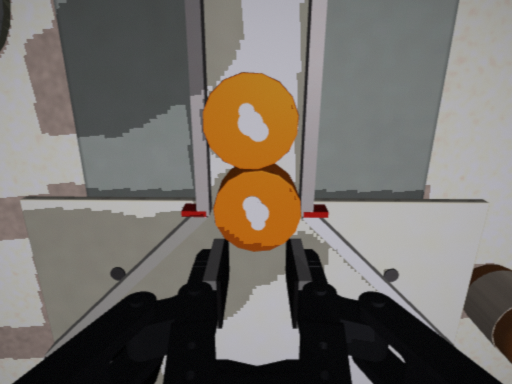

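Request:
{"method": "carry_out", "body": {"targets": [0,-0.001,-0.006,0,0,0,0,-0.001,-0.013,0,0,0,0,-0.001,-0.019,0,0,0,0,-0.001,-0.023,0,0,0,0,-0.001,-0.023,0,0,0,0,-0.001,-0.023,0,0,0,0,-0.001,-0.013,0,0,0,-0.03,-0.001,0.003,0,0,0]}}

```text
t: 8.73
eef_pos: [0.5828, -0.0345, 0.0789]
orientation: [-0.522, -0.478, 0.526, -0.472]
contact_force: [-0.8, -0.4, 0.2]
opening: 0.0277
```

Run:
```python
from h import *
look("w9")
go(-.04,-.189,.1,-10);go(-.04,-.189,.053,-10)
```

```text
8.7333 z 0.0789 st [-0.004  -0.0235] F [-0.8 -0.4  0.2]
amber [264.5  92.5] [-0.0002  0.052 ] [0.0418 0.079 ]
red [319.1 189.7] [ 0.0305 -0.0002] [0.0104 0.0033]
red [211.6 188.6] [-0.029   0.0001] [0.0106 0.0037]
shift mm [-13.  -41.2 161.7] turn [10.02  0.1  -0.09]
shift mm [ 34.  -41.3 161.7] turn [10.02  0.1  -0.09]
```

View pics/w9.png

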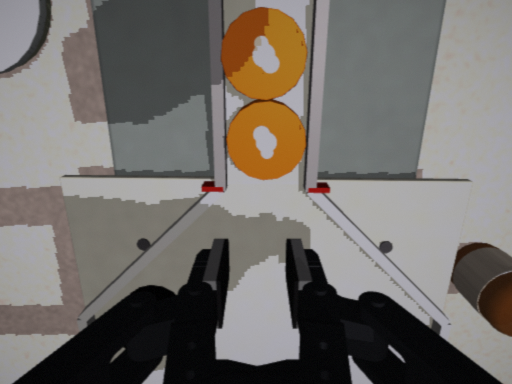

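Run:
```python
from h import *
go(-.0455,-.189,.1,-23);go(-.0455,-.189,.053,-23)
```

```text
shift mm [-13.  -46.7 161.7] turn [23.02  0.09 -0.11]
shift mm [ 34.  -46.8 161.7] turn [23.02  0.09 -0.11]
```

Request:
{"method": "carry_out", "body": {"targets": [-0.01,-0.005,0.02,3,0,0,-0.012,-0.014,0.05,8,0,0,-0.012,-0.024,0.085,14,0,0,-0.012,-0.034,0.12,20,0,0,-0.012,-0.045,0.15,23,0,0,-0.012,-0.047,0.162,23,0,0,0,-0.047,0.162,23,0,0,0.02,-0.047,0.162,23,0,0,0.029,-0.047,0.162,23,0,0,0.029,-0.047,0.162,23,0,0]}}

```text
t: 9.62
eef_pos: [0.5226, -0.1915, 0.0524]
orientation: [-0.607, -0.362, 0.609, -0.36]
contact_force: [0.2, 1.2, 1.0]
opening: 0.0276
```

Run:
```python
from h import *
robot.get_image("top");robot.get_image("top")
look("w10")
go(-.0455,-.189,.053,-23);go(-.011,-.106,.053,-23)
```

```text
9.7167 z 0.0542 st [-0.047  -0.1857] F [-0.7  0.5  0.3]
amber [261.8 187. ] [-0.0302 -0.1529] [0.0393 0.0417]
shift mm [1.7 2.1 2.6] turn [ 0.02 -0.01 -0.01]
shift mm [  1.7   1.5 -87.3] turn [ 0.02 -0.01 -0.01]
```

View pics/w10.png

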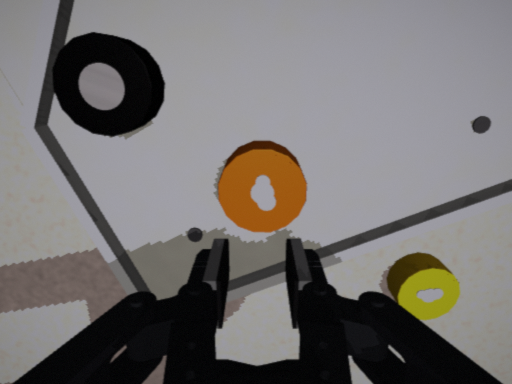

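Request:
{"method": "carry_out", "body": {"targets": [0.001,0.001,-0.005,0,0,0,0.001,0.0015,-0.013,0,0,0,0.001,0.0015,-0.023,0,0,0,0.001,0.0015,-0.034,0,0,0,0.001,0.0015,-0.046,0,0,0,0.001,0.0015,-0.058,0,0,0,0.001,0.0015,-0.069,0,0,0,0.001,0.0015,-0.078,0,0,0,0.001,0.0015,-0.084,0,0,0,0.001,0.0015,-0.087,0,0,0]}}

```text
t: 10.6
eef_pos: [0.5677, -0.1152, 0.0533]
orientation: [0.608, 0.361, -0.608, 0.361]
contact_force: [-0.0, -0.8, 1.2]
opening: 0.0279
```

Run:
```python
from h import *
look("w11")
go(0,-.085,.053,0);go(0,-.06,.053,0)
```

```text
10.6 z 0.0533 st [-0.011  -0.1053] F [-0.  -0.8  1.2]
amber [257.2 207.1] [ 0.0002 -0.0801] [0.0401 0.0427]
amber [142.7   1.8] [-0.0067  0.0112] [0.0126 0.0069]
red [116.3  57.8] [-0.029   0.0004] [0.0108 0.0035]
red [239.    1.7] [ 0.0261 -0.0007] [0.0043 0.0023]
shift mm [  0.3   2.2 -23. ] turn [-2.297e+01 -1.000e-02 -0.000e+00]
shift mm [  0.3  -7.6 -46. ] turn [-2.297e+01 -1.000e-02 -0.000e+00]
```

View pics/w11.png

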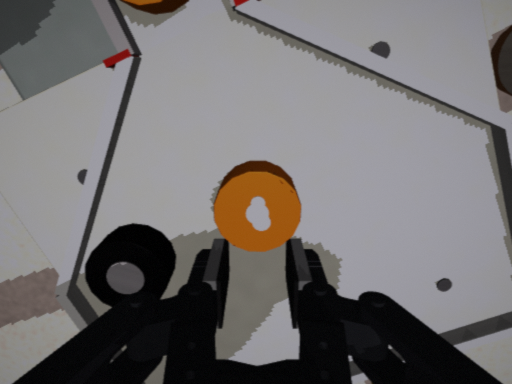

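Request:
{"method": "carry_out", "body": {"targets": [0,0.0012,-0.004,-5,0,0,0,0.0022,-0.008,-10,0,0,0,0.0028,-0.013,-15,0,0,0,0.0028,-0.018,-20,0,0,0,0.0022,-0.023,-23,0,0,0,0,-0.028,-23,0,0,0,-0.0023,-0.0335,-23,0,0,0,-0.0047,-0.0392,-23,0,0,0,-0.0065,-0.0435,-23,0,0,0,-0.0076,-0.046,-23,0,0]}}

```text
t: 11.48
eef_pos: [0.5824, -0.0715, 0.0532]
orientation: [-0.524, -0.475, 0.524, -0.475]
contact_force: [0.4, 0.3, 0.6]
opening: 0.028
```

Run:
```python
from h import *
look("w12")
go(0,-.02,.053,0)
```

```text
11.4833 z 0.0532 st [-0.0007 -0.0604] F [0.4 0.3 0.6]
amber [256.9 206.2] [-0.0002 -0.0325] [0.0392 0.0435]
amber [258.9  56.8] [0.0006 0.0296] [0.0395 0.0401]
red [325.5 130. ] [ 0.0302 -0.0002] [0.0104 0.0034]
red [192.2 129.1] [-0.0289  0.0003] [0.0106 0.0035]
shift mm [  0.3   0.7 -40.1] turn [-0.02 -0.02  0.02]
```

View pics/w12.png

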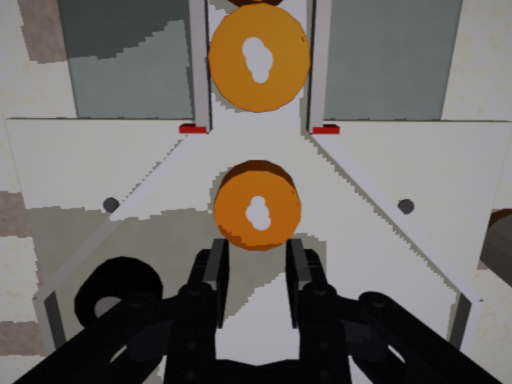

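Request:
{"method": "carry_out", "body": {"targets": [0,0.0005,-0.004,0,0,0,0,0.0005,-0.009,0,0,0,0,0.0005,-0.015,0,0,0,0,0.0005,-0.021,0,0,0,0,0.0005,-0.027,0,0,0,0,0.0005,-0.033,0,0,0,0,0.0005,-0.038,0,0,0,0,0.0005,-0.043,0,0,0,0,0.0005,-0.047,0,0,0,0,0.0005,-0.05,0,0,0]}}

```text
t: 12.37
eef_pos: [0.588, -0.022, 0.0533]
orientation: [0.524, 0.475, -0.524, 0.475]
contact_force: [-0.6, -0.3, -0.2]
opening: 0.0281
```

Run:
```python
from h import *
look("w13")
```

```text
12.3667 z 0.0533 st [ 0.0001 -0.0105] F [-0.6 -0.3 -0.2]
amber [256.  116.8] [0.0001 0.0567] [0.0463 0.1056]
red [317.7 231.6] [ 0.0305 -0.0003] [0.0106 0.0031]
red [197.5 231. ] [-0.0288  0.    ] [0.0107 0.003 ]
```

View pics/w13.png

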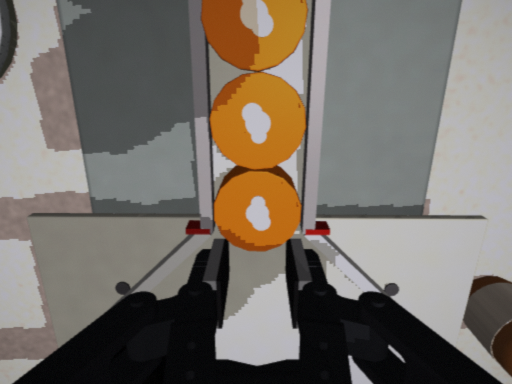

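Request:
{"method": "carry_out", "body": {"targets": [0,0,-0.001,0,0,0,0,0,-0.002,0,0,0,0,0,-0.003,0,0,0,0,0,-0.004,0,0,0,0,0,-0.005,0,0,0,0,0,-0.006,0,0,0,0,0,-0.006,0,0,0]}}

```text
t: 13.0
eef_pos: [0.5886, -0.0164, 0.0533]
orientation: [0.524, 0.475, -0.524, 0.475]
contact_force: [-0.9, -0.5, 0.2]
opening: 0.0278
```

Request:
{"method": "carry_out", "body": {"targets": [0,0,-0.0005,0,0,0,0,0,-0.001,0,0,0]}}

```text
t: 13.17
eef_pos: [0.5887, -0.0156, 0.0533]
orientation: [0.524, 0.475, -0.524, 0.475]
contact_force: [-0.2, -0.7, -0.4]
opening: 0.028
```

Request:
{"method": "carry_out", "body": {"targets": [0,0,-0.0005,0,0,0,0,0,-0.001,0,0,0]}}

```text
t: 13.33
eef_pos: [0.5888, -0.0146, 0.0533]
orientation: [0.524, 0.475, -0.524, 0.475]
contact_force: [-0.2, -1.5, -0.2]
opening: 0.0278
```

Run:
```python
from h import *
look("w14")
cv2.imwrite("pics/s14.png",cv2.resize(robot.get_image("side")[100:250,180:340,::-1],None,fx=4,fy=4,interpolation=2))
```

```text
13.3333 z 0.0533 st [ 0.0001 -0.0031] F [-0.2 -1.5 -0.2]
amber [256.  116.8] [0.0002 0.0641] [0.0463 0.1056]
red [316.6 245.3] [ 0.0304 -0.0005] [0.0107 0.0035]
red [197.2 244.6] [-0.0294 -0.    ] [0.0105 0.0031]
```

View pics/w14.png

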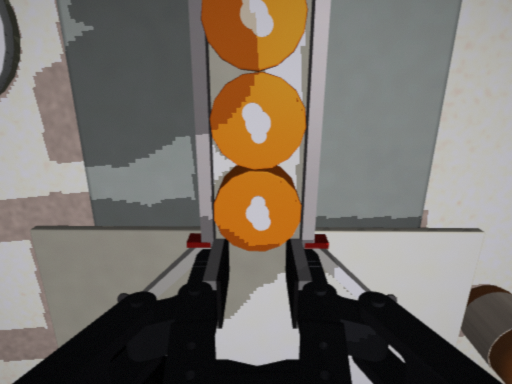

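View pics/s14.png

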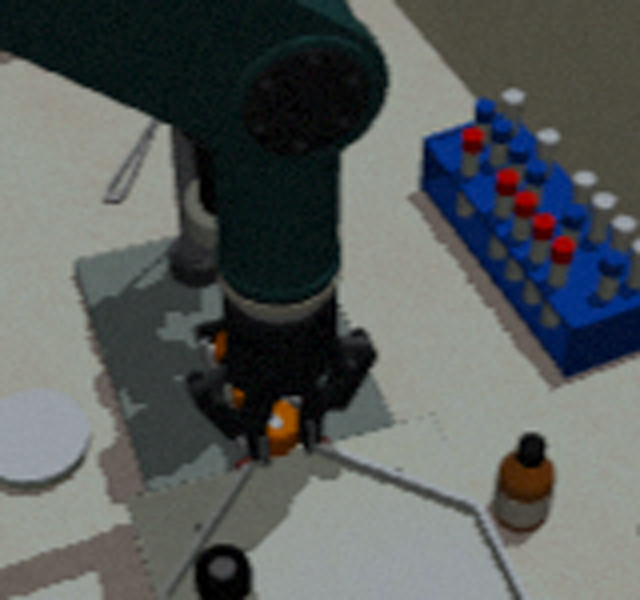

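Request:
{"method": "carry_out", "body": {"targets": [0,0,-0.0005,0,0,0,0,0,-0.001,0,0,0]}}

```text
t: 13.6
eef_pos: [0.5889, -0.0136, 0.0533]
orientation: [0.524, 0.475, -0.524, 0.475]
contact_force: [-0.4, -0.3, 0.3]
opening: 0.0279
```

Request:
{"method": "carry_out", "body": {"targets": [0,0,-0.0005,0,0,0,0,0,-0.0005,0,0,0]}}

```text
t: 13.77
eef_pos: [0.5889, -0.013, 0.0533]
orientation: [0.524, 0.475, -0.524, 0.475]
contact_force: [0.1, -0.5, -0.6]
opening: 0.0276
```

Request:
{"method": "carry_out", "body": {"targets": [0,0,-0.0005,0,0,0,0,0,-0.0005,0,0,0]}}

```text
t: 13.93
eef_pos: [0.589, -0.0125, 0.0533]
orientation: [0.524, 0.475, -0.524, 0.475]
contact_force: [0.0, -0.7, 0.4]
opening: 0.0282
```

Request:
{"method": "carry_out", "body": {"targets": [0,0,-0.0005,0,0,0,0,0,-0.0005,0,0,0]}}

```text
t: 14.1
eef_pos: [0.589, -0.012, 0.0533]
orientation: [0.524, 0.475, -0.524, 0.475]
contact_force: [-0.0, 0.1, -0.4]
opening: 0.0277
```

Run:
```python
from h import *
look("w15")
im=cv2.imread("pics/w15.png");cv2.imwrite("pics/w15c.png",cv2.resize(im[0:260,150:370],None,fx=2.3,fy=2.3))
```

```text
14.1 z 0.0533 st [ 0.0001 -0.0005] F [-0.   0.1 -0.4]
amber [256.  116.7] [0.0002 0.0667] [0.0463 0.1056]
red [319.5 249.7] [ 0.032  -0.0004] [0.0093 0.003 ]
red [196.5 248.7] [-0.0299  0.0001] [0.0103 0.0026]
```

View pics/w15c.png

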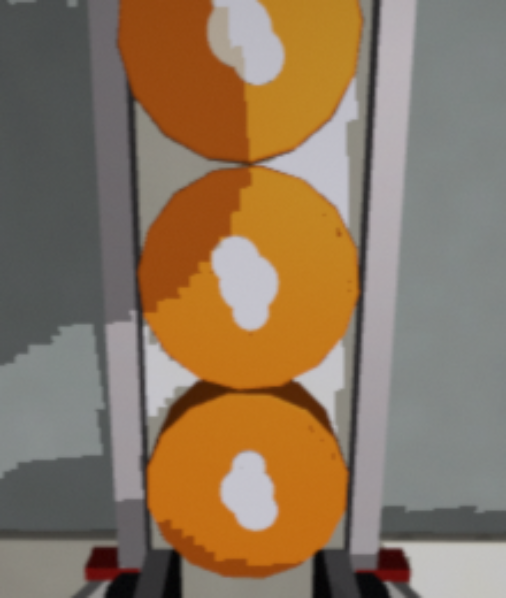

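Request:
{"method": "carry_out", "body": {"targets": [0,0,-0.0005,0,0,0,0,0,-0.0005,0,0,0]}}

```text
t: 14.32
eef_pos: [0.5891, -0.0115, 0.0533]
orientation: [0.524, 0.475, -0.524, 0.475]
contact_force: [-0.2, 0.1, 0.7]
opening: 0.0278
```

Request:
{"method": "carry_out", "body": {"targets": [0,0,-0.0005,0,0,0,0,0,-0.0005,0,0,0]}}

```text
t: 14.48
eef_pos: [0.5891, -0.011, 0.0533]
orientation: [0.524, 0.475, -0.524, 0.475]
contact_force: [0.1, -0.6, 0.5]
opening: 0.0276
```

Run:
```python
from h import *
robot.get_image("wrist")
cm=robot.camera_model("wrist");im=robot.get_image("wrist")[:,:,::-1];cv2.imwrite("pics/w16.png",im)
s=robot.read_state();print(ts(s["eef_pos"]))
for p in [(257,170.5),(257,250.5),(214.5,208),(300.5,208),(256,162)]:print(p,ts(ray("wrist",p,.06,cm)).round(4))
cv2.imwrite("pics/w16c.png",cv2.resize(im[140:270,190:330],None,fx=5,fy=4.6,interpolation=0))
```

```text
[8.31869716e-05 4.50445149e-04]
(257, 170.5) [0.0006 0.0449]
(257, 250.5) [0.0005 0.0058]
(214.5, 208) [-0.0185  0.0274]
(300.5, 208) [0.02   0.0274]
(256, 162) [0.0001 0.0486]
```

View pics/w16c.png

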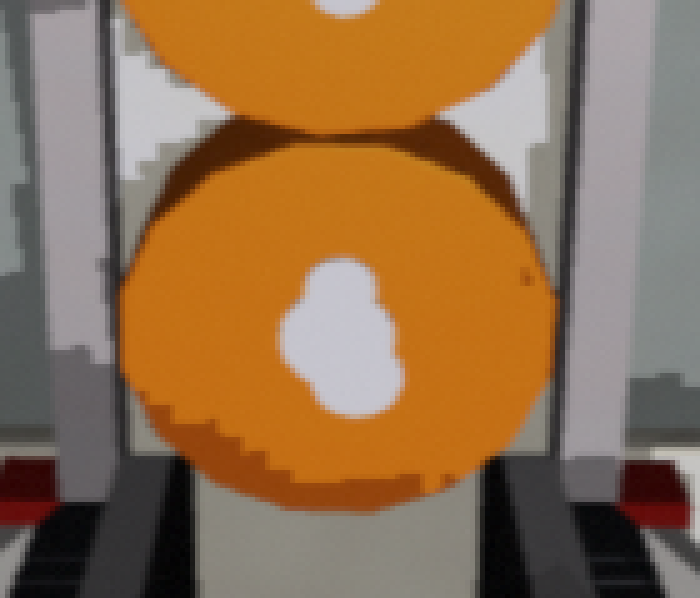

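Request:
{"method": "carry_out", "body": {"targets": [0,0,-0.0005,0,0,0,0,0,-0.0005,0,0,0]}}

```text
t: 14.75
eef_pos: [0.5892, -0.0105, 0.0533]
orientation: [0.524, 0.475, -0.524, 0.475]
contact_force: [-0.2, -0.4, 0.1]
opening: 0.0277
```

Request:
{"method": "carry_out", "body": {"targets": [0,0,-0.0005,0,0,0,0,0,-0.0005,0,0,0]}}

```text
t: 14.92
eef_pos: [0.5892, -0.0101, 0.0533]
orientation: [-0.524, -0.475, 0.524, -0.475]
contact_force: [-0.6, -1.7, 1.1]
opening: 0.0275
```

Request:
{"method": "carry_out", "body": {"targets": [0,0,-0.0005,0,0,0,0,0,-0.0005,0,0,0]}}

```text
t: 15.08
eef_pos: [0.5893, -0.0098, 0.0533]
orientation: [-0.524, -0.475, 0.524, -0.475]
contact_force: [-0.9, -2.3, -0.0]
opening: 0.0274
```

Request:
{"method": "carry_out", "body": {"targets": [0,0,-0.0005,0,0,0,0,0,-0.0005,0,0,0]}}

```text
t: 15.25
eef_pos: [0.5894, -0.0095, 0.0534]
orientation: [-0.524, -0.475, 0.524, -0.475]
contact_force: [0.2, -3.6, 0.5]
opening: 0.0279
```

Force is rising (−3.6 N) and motion is stalling, so the row is against the stop. Next I back off and check.

Request:
{"method": "carry_out", "body": {"targets": [0,0,0.004,0,0,0,0,0,0.012,0,0,0,0,0,0.025,0,0,0,-0.02,0,0.05,0,0,0,-0.05,0,0.085,0,0,0,-0.08,0,0.12,0,0,0,-0.1,0,0.14,0,0,0,-0.1,0,0.14,0,0,0,-0.1,0,0.14,0,0,0,-0.1,0,0.14,0,0,0]}}

```text
t: 16.08
eef_pos: [0.5748, -0.1486, 0.1527]
orientation: [0.524, 0.475, -0.524, 0.474]
contact_force: [-0.2, -0.0, 0.2]
opening: 0.0281
```

Run:
```python
from h import *
look("w17")
t=robot.get_image("top")[:,:,::-1];cv2.imwrite("pics/t17.png",cv2.resize(t[140:250,190:370],None,fx=4.2,fy=4.2,interpolation=2))
s=robot.get_image("side")[:,:,::-1];cv2.imwrite("pics/s17.png",cv2.resize(s[100:290,170:330],None,fx=3.1,fy=3.1,interpolation=2))
```

```text
16.0833 z 0.1527 st [-0.0008 -0.1378] F [-0.2 -0.   0.2]
black [158.2 124. ] [-0.0707 -0.0874] [0.0428 0.0389]
```

View pics/w17.png

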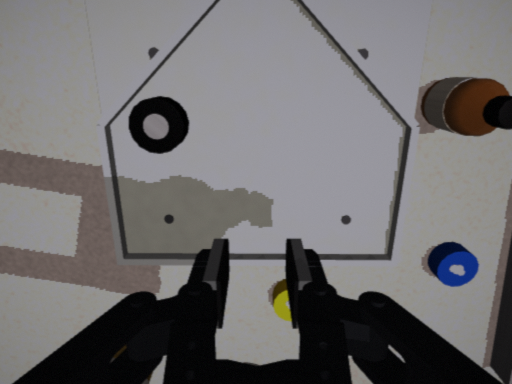

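View pics/s17.png

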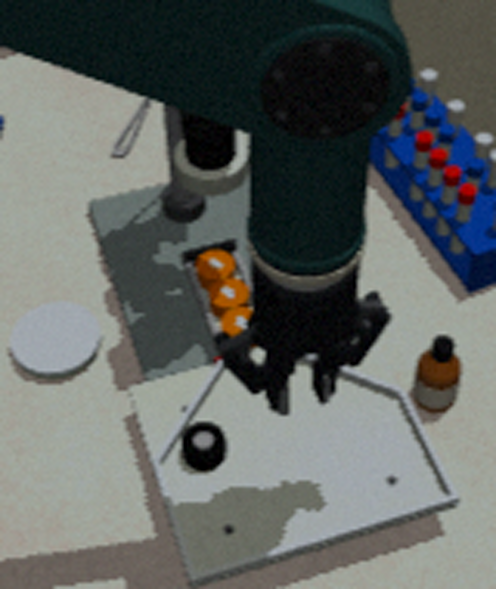

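Run:
```python
from h import *
im=robot.get_image("side")[:,:,::-1].copy()
c=im[165:225,220:260];cv2.imwrite("pics/s18.png",cv2.resize(c,None,fx=10,fy=10,interpolation=2))
for p in [(240.0,184.8),(244.7,194),(247,203)]:print(ts(ray("side",p,.06)).round(4))
print(proj("side",(*st(0,.126),.054)),proj("side",(*st(0,.106),.06)),proj("side",(*st(0,.066),.06)),proj("side",(*st(0,.026),.06)))
```

```text
[0.0021 0.105 ]
[0.0043 0.0646]
[-0.      0.0291]
[237.43590764 181.51874054] [239.26267304 184.73664517] [243.2097823  194.03989651] [247.33914864 203.77272384]
```

View pics/s18.png

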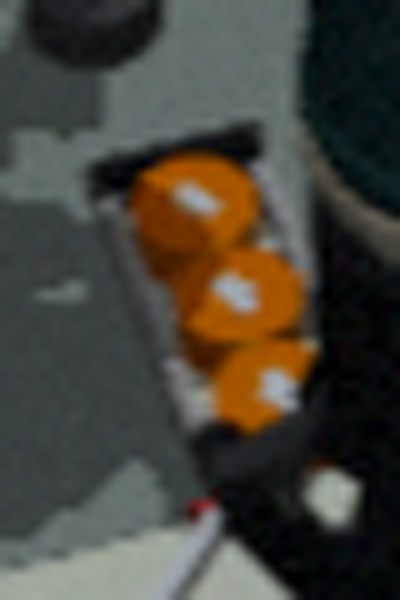

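View pics/t17.png

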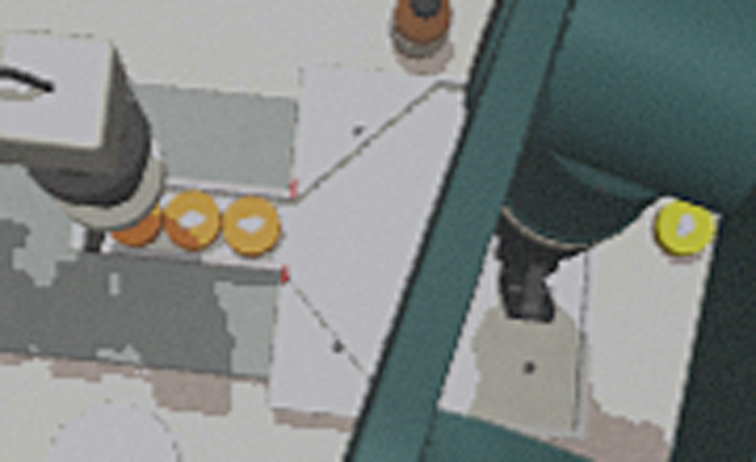

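The row is contiguous: the foremost is against the stop at y≈105 mm and the last is inside the gate. The black mount hasn't moved and the hand is clear, so I'm handing the job in.

Run:
```python
from h import *
print(robot.close_job())
```

```text
the job is handed in; nothing more can be done
None
```

I pushed the three amber mounts one at a time through the gate with the half-open fingertips, 12–13 mm above the floor. They were never pinched or lifted. I then crept the row forward until the stop pushed back at about 3.6 N, backed straight off, and handed in at about 16 s; no verdict is reported.

Last checks, in the station frame:

| Item | Measured | Should be |
|---|---|---|
| Foremost mount, y | about 105 mm (side view) | about 106 mm, and above 102 mm |
| Middle mount, y | about 65 mm (side view) | about 66 mm |
| Last mount, y | about 25–26 mm (close view, just before the final creep) | at least 17 mm |
| Black mount | x −71, y −87 mm, same as at the start | within 20 mm of its start |
| Hand | clear, no contact force | touching nothing |

- **Disagreements:** the side view put the last mount at about 29 mm, but the hand partly hid it there, so I relied on the close view. The side view also put the middle mount 4 mm off the slot's centre line. That is more than the 2 mm the slot allows, so I take it as pixel-reading error.
- **Not fully seen:** in the top view the microscope partly hid the foremost mount. Its contact with the stop rests on the force rise and the side view.
- **Other bench items:** I did not measure them after the run. The petri dish, dropper bottle and yellow ring looked in place in the last pictures.

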